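# Turn the grading leaf over its spine

## Task

Turn the stiff white leaf of the root-grading stand over its spine, so that it lies fully flat on the other page with its orange side up. Only push it with the fingertips or the outside of the fingers: do not pinch it, throw it over or press hard. Leave all the other things on the bench and the stand where they are, and finish clear of everything.

Things in the scene. Friction and masses are not known exactly. Their poses are not given: they have to be found in the camera images.
- spine (a point): Middle of the hinge pin of the grading stand, 52 mm above the table. Its x axis runs along the pin, away from the robot; its y axis is level and points to the side on which the leaf starts; z is up (the stand may be turned about z). The stand is a fixed wooden plinth, 46 mm tall, reaching 130 mm to either side of the pin (y) and from 100 mm before to 200 mm beyond this point (x). Its part beyond x = 100 mm is a ledge with a jar and a tin on it.
- leaf_edge (a point): Middle of the free edge of the leaf: a stiff white board with a green stripe along the free edge, orange on the back. The leaf is 180 mm along the pin (90 mm to either side of this point), 6 mm thick, 150 g, and its free edge is 165 mm from the pin, so flat on either side it overhangs the plinth by 35 mm.
- leaf (a joint): Angle of the leaf about the pin in rad: 0 lies flat on the starting side (spine +y), pi/2 stands upright, 3.14 (its stop) lies flat on the other side (spine -y). It starts a little ajar. The hinge is stiff: the leaf stays at any angle where it is left (friction about 0.2 N m, so 2 to 3 N near the free edge moves it).
- glue: Glue jar with a red cap, 48 mm wide, 75 mm tall, standing on the stand's far ledge. Bystander; origin at the centre of its underside.
- tin: Round aluminium tin, 54 mm wide, 40 mm tall, on the stand's far ledge. Bystander; origin at the centre of its underside.
- bundle: Bundle of thin brown roots with a red band, 130 x 38 x 21 mm, on the table on the landing side of the stand. Bystander; origin at the centre of its underside.
- brush: Hand brush, 160 mm long, lying on the table on the robot's side of the stand. Bystander; origin under its middle, x along it.
- mug: White mug, 76 mm wide, 85 mm tall, on the table. Bystander; origin at the centre of its underside.
- carton: Small white carton, 100 x 70 x 50 mm, on the table. Bystander; origin at the centre of its underside.
- snips: Red-handled snips, about 140 x 46 x 16 mm, lying flat on the table on the green-edged leaf's side. Bystander; origin at the centre of its underside.

How it is judged:
On the way:
1. the leaf stands about upright on its way over (value of joint leaf between 1.3 and 2.6 rad), for 0.1 s.
At the end, for the whole second after the job is handed in: The leaf lies flat on the other side (joint above 3.06 rad, within 5 degrees of its stop) and is still; every bystander is within 25 mm of where it started (value of joint leaf above 3.06 rad and velocity of joint leaf between -0.05 and 0.05 rad/s and distance of each of glue, tin, bundle, brush, mug, carton, snips from where it was at the start of the episode below 0.025 m); the robot touches nothing.
It fails at once if the leaf is pinched or pressed hard (over 30 N on it) (contact force between the fingers and leaf above 30 N).
It fails at once if the leaf is thrown over (faster than 4 rad/s) (velocity of joint leaf above 4 rad/s or velocity of joint leaf below -4 rad/s).
It fails at once if a bystander is pushed away, lifted or carried (over 25 mm from its start) (distance of any of glue, tin, bundle, brush, mug, carton, snips from where it was at the start of the episode above 0.025 m).
It also fails if it takes over 45 s, if anything falls off the work surface, if the arm or the gripper's body presses on something with over 40 N, if the wrist force passes 120 N, or if a joint passes its speed limit or range.

## Robot

A 7-joint arm with a two-finger parallel gripper is mounted at the origin on the work surface. World frame = base frame: x ahead of the robot, y to its left, z up, the work surface at z = 0. Lengths are in m, angles in rad, forces in N, time in s.
With the tool pointing down it reaches from about 0.425 to 0.8 m from the base axis. Payload 8.3 kg.
Tool frame: the origin (TCP) lies between the finger pads; the fingertips stand 17 mm ahead of it and the grasp point (between the pads) lies 2 mm behind it (arm.tips_ahead is the distance from the TCP to the fingertips, in m); z points along the fingers, y is the direction in which the jaws open and shut (so a half turn about z gives the same grasp; the last joint's range is limited). The gripper opens to 85 mm and grips with 20 to 120 N. Pads are 22 mm wide; open, the fingers measure 114 mm over their backs; the gripper's body (76 mm by 85 mm) begins 54 mm behind the grasp point. The pads swing forward as they close: fully open they stand 13 mm farther back than shut.
Start: joints at [-1.277, 0.383, 0.016, 1.37, -0.006, 1.388, -0.046], TCP at [0.218, 0.586, 0.248] pointing down, gripper open.
Joint ranges: [-2.95, 2.95], [-0.25, 2.06], [-1.52, 1.56], [0.18, 2.33], [-1.44, 4.58], [0.02, 2.06], [-3.01, 3.01]. Speed limits (rad/s): [2.39, 2.39, 3.01, 3.01, 3.14, 3.14, 3.14].

## Interface

Orientations are given as a unit quaternion [x, y, z, w].
In Python, from bench import arm, optics, ticket gives the robot as it stands.
- The arm moves only by the tool drive_tool, never from a script. Its argument "moves" is a list of rows, each a list of 4 numbers: the shift along the tool's x, y, z in mm, then the turn about the tool's z in rad. A call has 1 to 5 rows; each row shifts and turns the commanded pose from where the row before left it, along the tool's axes as they then stand; what a row does not reach is not made up. A row lasts 1/12 s, in which the tool goes at most 41.7 mm and 7.16 degrees, less where a joint would pass 70% of its speed; a pose out of reach is approached as far as the arm can. A call with a gripper value outside its range is refused whole. "fingers" is the opening, from 0 (shut) to 1 (fully open), set as the call begins (left out, the last holds). The fingers move at their own pace and stop on an object; the grip force is fixed at half the most. Time passes only in rows, so rows that do not move let the fingers close. It gives the time, the measured TCP pose, the force and the opening at its end, in the units of the state.
- arm.get_obs(): the state, without advancing time (a new reading comes with each control period).
- optics.read_camera(name): name is "side" or "top"; returns a dict with "img" (384x512x3 uint8, blue, green, red), "intrinsics" (3x3 intrinsics, pixels), "D" ([k1, k2, p1, p2, k3] as OpenCV has them; the pictures are not rectified), "R" (3x3) and "t" (3): a world point X has camera coordinates R X + t. Camera axes: x right, y down, z forward; pixel columns grow to the right and rows downward; lengths in m; the calibration is good to about 2 mm. A picture is of the moment at which its call begins. There is no depth.
- ticket.hand_in(): hands the job in, once; it reports no verdict.
The state is a dict: "t": time; "joints": joint angles; "qd": joint speeds; "tau": joint torques, N m; "eef_pos": TCP position; "eef_rot": TCP orientation; "force": force on the tool from outside, world axes, zero at the start; "torque": the same for the moment, N m; "gripper_width": finger opening in m.
Only numpy, scipy, OpenCV 4.12 (cv2) and the standard library are available. Lean on these libraries where they do the work, as an engineer would, in place of code of your own. Each camera call takes 0.05 s, during which the arm holds its last target. There are 200 camera calls.

## Working session

There is one attempt and no reset: what is moved stays moved. The work goes in short steps, Python scripts to look and compute and a tool call to move; the robot and the scene stay as the last step left them, time stands still between calls to the robot, and variables do not carry over. Pictures are saved under pics/ and viewed, about 8 in all and at most 12, crops included, and the job is handed in when it is done.

Besides the shell and the picture viewer there is one more tool, called after "Call:" as a command line: name --pt "numbers of a row" for each row, then --argument value for the rest. drive_tool: Moves the arm, as the interface text tells. Its arguments: {"type":"object","properties":{"moves":{"type":"array"},"fingers":{"type":"number"}},"required":["moves"]}

```bash
mkdir -p pics; ls; cat > h.py <<'E'
import numpy as np, cv2
from bench import arm, optics, ticket
def grab(n,name=None):
    c=optics.read_camera(n)
    if name: cv2.imwrite('pics/'+name,c['img'])
    return c
def ray(c,px):
    u=cv2.undistortPoints(np.array([[px]],float),np.array(c['intrinsics']),np.array(c['D']))[0,0]
    R=np.array(c['R']);t=np.array(c['t'])
    d=R.T@np.array([u[0],u[1],1]);return -R.T@t,d/np.linalg.norm(d)
def onz(c,px,z):
    o,d=ray(c,px);return o+d*(z-o[2])/d[2]
def tri(c1,p1,c2,p2):
    A=np.zeros((3,3));b=np.zeros(3);r=[ray(c1,p1),ray(c2,p2)]
    for o,d in r:
        P=np.eye(3)-np.outer(d,d);A+=P;b+=P@o
    X=np.linalg.solve(A,b);return X,[np.linalg.norm(np.cross(d,X-o)) for o,d in r]
def proj(c,X):
    return cv2.projectPoints(np.array([X],float),cv2.Rodrigues(np.array(c['R']))[0],np.array(c['t'],float),np.array(c['intrinsics']),np.array(c['D']))[0][0,0]
E
python3 - <<'E'
from h import *
grab('top','top0.png');c=grab('side','side0.png')
o=arm.get_obs();print(o)
for n in('top','side'):
    c=optics.read_camera(n);print(n,-np.array(c['R']).T@np.array(c['t']),ray(c,(256,192))[1])
E
```

```text
pics
{'t': 0.1, 'joints': array([-1.27687288,  0.38419535,  0.0163766 ,  1.37105321, -0.00629686,
        1.38822005, -0.04646507]), 'qd': array([ 1.90513084e-04, -1.99306029e-03, -1.24860920e-03, -2.12718601e-03,
        8.75661378e-05,  2.86849462e-03, -8.82242678e-04]), 'tau': array([ 3.34920420e-03, -6.29132652e+01,  8.47733952e-01, -3.72758532e+01,
        1.69257185e-02,  1.04483069e-02,  3.60295167e-05]), 'eef_pos': array([0.2181274 , 0.58523874, 0.24735126]), 'eef_rot': array([ 1.77418713e-01,  9.84135034e-01, -9.01566271e-04, -1.45922126e-04]), 'force': array([ 0.21917581,  0.36335081, -0.80637506]), 'torque': array([-0.01391701, -0.01686834,  0.07665323]), 'gripper_width': 0.08549249575406097}
top [ 0.38567392 -0.00196681  1.26110235] [ 0.14602224  0.01057661 -0.98922477]
side [ 0.42387245 -0.85614491  0.68683574] [ 0.10274598  0.79284773 -0.60069605]
```

View pics/top0.png

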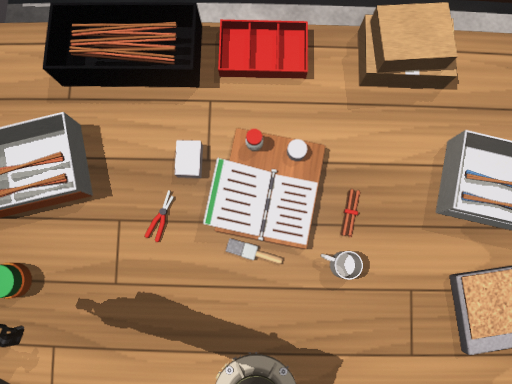

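View pics/side0.png

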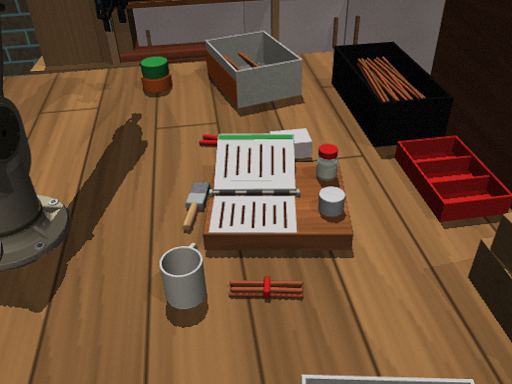

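The top view shows the stand in the middle, turned a little. The pin runs from about (274,170) to (262,238) and the green stripe lies at the left near (214,190). In the side view the pin runs (216,191)–(299,193) and the stripe is near (256,136). Next I'll measure them.

```bash
cat > m.py <<'E'
from h import *
def stripe(c,box):
    h=cv2.cvtColor(c['img'],cv2.COLOR_BGR2HSV);m=cv2.inRange(h,(45,100,60),(80,255,255))
    k=np.zeros_like(m);x0,y0,x1,y1=box;k[y0:y1,x0:x1]=m[y0:y1,x0:x1]
    p=cv2.findNonZero(k);r=cv2.minAreaRect(p);return len(p),r,cv2.boxPoints(r)
E
python3 - <<'E'
from m import *
t=grab('top');s=grab('side')
nt,rt,bt=stripe(t,(180,130,330,260));ns,rs,bs=stripe(s,(190,100,340,230))
print(nt,rt,bt.tolist());print(ns,rs,bs.tolist())
X,e=tri(t,rt[0],s,rs[0]);print('stripe mid',X,e)
for a,b in(((274,170),(299,193)),((262,238),(216,191))):print(tri(t,a,s,b),onz(t,a,.055),onz(s,b,.055))
cv2.imwrite('pics/crop.png',np.hstack([cv2.resize(t['img'][120:260,190:340],None,fx=2.6,fy=2.6,interpolation=2),cv2.resize(s['img'][120:260,200:350],None,fx=2.6,fy=2.6,interpolation=2)]))
E
```

```text
265 ((213.87315368652344, 191.258544921875), (4.050896167755127, 64.53496551513672), 12.094757080078125) [[205.13169860839844, 222.3853759765625], [218.6536407470703, 159.28292846679688], [222.61460876464844, 160.1317138671875], [209.09266662597656, 223.23416137695312]]
296 ((255.5, 136.5), (3.0, 73.0), 90.0) [[219.0, 135.0], [292.0, 135.0], [292.0, 138.0], [219.0, 138.0]]
stripe mid [0.55419018 0.12152761 0.11019932] [np.float64(0.0009203063535963024), np.float64(0.0009203063535964084)]
(array([ 0.62607885, -0.0377078 ,  0.05153769]), [np.float64(0.0012565501787999255), np.float64(0.0012565501788000522)]) [ 0.62666366 -0.03772094  0.055     ] [ 0.62367844 -0.04237852  0.055     ]
(array([ 0.44139331, -0.00826099,  0.05872922]), [np.float64(0.004151326752960322), np.float64(0.004151326752960492)]) [ 0.43739818 -0.00830529  0.055     ] [ 0.44567557 -0.0029597   0.055     ]
```

View pics/crop.png

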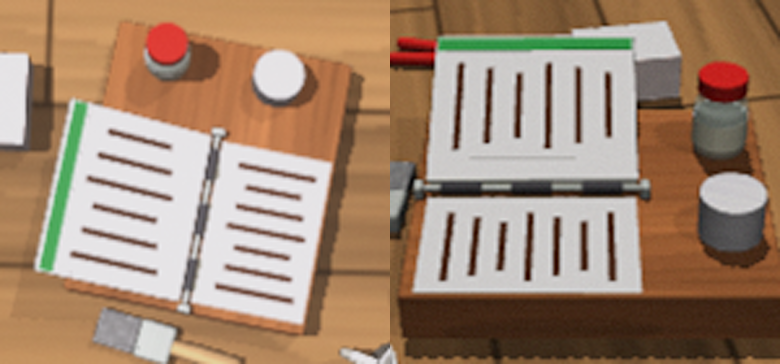

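```bash
python3 - <<'E'
from m import *
t=grab('top');s=grab('side')
f,_e=tri(t,(274.2,170.4),s,(298,192));n,_f=tri(t,(260.8,238.5),s,(211,192.3));print('pin far',f,_e,'near',n,_f,'len',np.linalg.norm(f-n),'mid',(f+n)/2)
_,rt,bt=stripe(t,(180,130,330,260));_,rs,bs=stripe(s,(190,100,340,230))
ef,a=tri(t,(bt[1]+bt[2])/2,s,(292,136.5));en,b=tri(t,(bt[0]+bt[3])/2,s,(219,136.5));print('edge far',ef,a,'near',en,b,np.linalg.norm(ef-en))
for nm,d in(('pin',f-n),('stripe',ef-en)):print(nm,np.degrees(np.arctan2(d[1],d[0])))
# plinth corners, top surface, top view crop coords
for q in((121,20),(354,66),(303,332)):print('plinth',onz(t,(q[0]/2.6+190,q[1]/2.6+120),.046))
sp=(f+n)/2;ang=np.arctan2((f-n+ef-en)[1],(f-n+ef-en)[0]);ux=np.array([np.cos(ang),np.sin(ang),0]);uy=np.array([-ux[1],ux[0],0])
m=(ef+en)/2;print('edge in spine',(m-sp)@ux,(m-sp)@uy,m[2]-.052)
for nm,p,z in(('carton',(188,158),.05),('snips',(160,215),.01),('bundle',(351,213),.02),('mug',(348,265),.085),('brush',(254,251),.02)):
    w=onz(t,p,z);print(nm,w,'spine xy',(w-sp)@ux,(w-sp)@uy)
tcp=arm.get_obs()['eef_pos'];print('tcp',tcp,(tcp-sp)@ux,(tcp-sp)@uy)
E
```

```text
pin far [ 0.62395468 -0.03815478  0.05497602] [np.float64(0.0015682455082817112), np.float64(0.0015682455082817494)] near [ 0.43522096 -0.00508026  0.05452406] [np.float64(0.000766509946326214), np.float64(0.0007665099463261498)] len 0.1916104010419915 mid [ 0.52958782 -0.02161752  0.05475004]
edge far [0.63941575 0.10670259 0.10964138] [np.float64(0.0011674433311537004), np.float64(0.001167443331153831)] near [0.46964749 0.13612977 0.11104654] [np.float64(0.0016907167311157722), np.float64(0.0016907167311157572)] 0.17230553423629805
pin -9.93983078284497
stripe -9.833783956975342
plinth [0.74874897 0.07063149 0.046     ]
plinth [ 0.70284401 -0.18454116  0.046     ]
plinth [ 0.41382109 -0.13097922  0.046     ]
edge in spine 7.020773197306128e-06 0.1451923964938574 0.05834396348641036
carton [0.65684682 0.20423742 0.05      ] spine xy 0.08657725992690485 0.24435565552610286
snips [0.49804793 0.28399949 0.01      ] spine xy -0.0835611371537946 0.29565868393741906
bundle [ 0.51465836 -0.25925152  0.02      ] spine xy 0.026106184833166953 -0.23666701358257997
mug [ 0.36935028 -0.23733135  0.085     ] spine xy -0.12080748820915563 -0.24002932716007408
brush [0.40215993 0.01309688 0.02      ] spine xy -0.13149658090032396 0.012312732095308063
tcp [0.21824996 0.58558797 0.24813807] -0.41099944950931855 0.5447102159692582
```

Call:
drive_tool --pt "0 0 0 0.116" --pt "0 0 0 0.116" --pt "0 0 0 0.116" --pt "0 0 0 0.116" --pt "0 0 0 0.116" --fingers 0

```text
t: 0.82
eef_pos: [0.2183, 0.5856, 0.2483]
eef_rot: [0.454, 0.891, -0.0, -0.0]
force: [0.5, 0.3, 0.5]
gripper_width: 0.0255
```

Call:
drive_tool --pt "0 0 0 0.116" --pt "0 0 0 0.116" --pt "0 0 0 0.116" --pt "0 0 0 0.116" --pt "0 0 0 0.116"

```text
t: 1.23
eef_pos: [0.2182, 0.5856, 0.2483]
eef_rot: [0.69, 0.724, -0.0, -0.0]
force: [-0.2, 0.4, 0.4]
gripper_width: -0.0001
```

Call:
drive_tool --pt "0 0 0 0.116" --pt "0 0 0 0.112" --pt "0 0 0 0" --pt "0 0 0 0"

```text
t: 1.57
eef_pos: [0.2181, 0.5857, 0.2483]
eef_rot: [0.765, 0.644, -0.0, 0.0]
force: [0.5, 0.1, -0.7]
gripper_width: -0.0005
```

Call:
drive_tool --pt "-22 27 0 0" --pt "-22 27 0 0" --pt "-22 27 0 0" --pt "-22 27 0 0" --pt "-22 27 0 0"

```text
t: 1.98
eef_pos: [0.3331, 0.4526, 0.2484]
eef_rot: [0.764, 0.645, 0.0, -0.0]
force: [0.2, 1.7, -1.0]
gripper_width: 0.0003
```

Call:
drive_tool --pt "-22 27 0 0" --pt "-22 27 0 0" --pt "-22 27 0 0" --pt "-22 27 0 0" --pt "-22 27 0 0"

```text
t: 2.4
eef_pos: [0.447, 0.3208, 0.2486]
eef_rot: [0.764, 0.645, 0.0, -0.0]
force: [1.3, -0.0, 0.4]
gripper_width: -0.0
```

Call:
drive_tool --pt "-22 27 0 0" --pt "-22 27 0 0" --pt "-22 27 0 0" --pt "-22 27 0 0" --pt "0 0 0 0"

```text
t: 2.82
eef_pos: [0.5414, 0.2086, 0.2487]
eef_rot: [0.768, 0.641, -0.0, 0.002]
force: [0.5, -1.3, -0.1]
gripper_width: 0.0
```

```bash
cat >> m.py <<'E'
SP=np.array([.5296,-.0216,.052]);A=np.radians(-9.9);UX=np.array([np.cos(A),np.sin(A),0]);UY=np.array([-UX[1],UX[0],0])
def where():
    o=arm.get_obs();p=o['eef_pos'];print('tcp spine x,y mm',(p-SP)@UX*1e3,(p-SP)@UY*1e3,'z',p[2]*1e3,'t',o['t'],'F',o['force'].round(1))
E
python3 -c "
from m import *
where()"
```

```text
tcp spine x,y mm -27.913529848120408 228.8485867032167 z 248.6876328153973 t 2.8167 F [ 0.5 -1.3 -0.1]
```

Call:
drive_tool --pt "-9 14 15 0" --pt "-9 14 30 0" --pt "0 0 30 0" --pt "0 0 30 0" --pt "0 0 30 0"

```text
t: 3.23
eef_pos: [0.5617, 0.1941, 0.1121]
eef_rot: [0.765, 0.644, 0.0, 0.0]
force: [0.5, -0.4, -0.9]
gripper_width: -0.0002
```

Call:
drive_tool --pt "0 0 18 0" --pt "0 0 10 0" --pt "0 0 0 0"

```text
t: 3.48
eef_pos: [0.5602, 0.194, 0.083]
eef_rot: [0.765, 0.644, -0.002, -0.001]
force: [-0.2, -0.2, 1.0]
gripper_width: -0.0002
```

```bash
python3 -c "
from m import *
where()
c=grab('side');t=grab('top')
cv2.imwrite('pics/a.png',np.hstack([cv2.resize(i['img'][90:270,180:350],None,fx=2.3,fy=2.3) for i in(t,c)]))"
```

```text
tcp spine x,y mm -6.918385259909601 217.68494187016861 z 82.98760479961079 t 3.4833 F [-0.2 -0.2  1. ]
```

View pics/a.png

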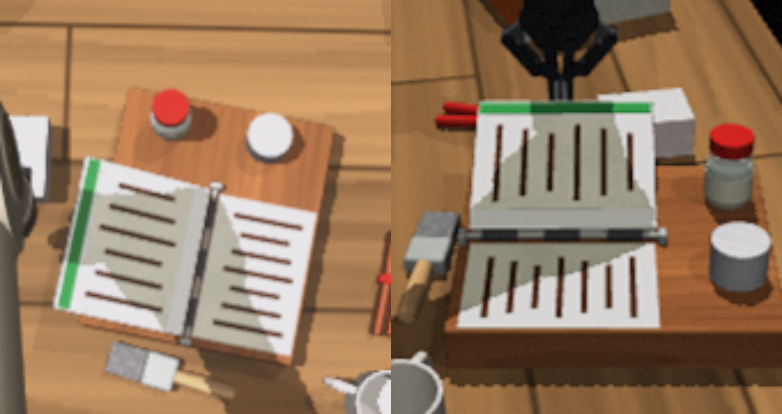

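The fingers, shut, stand outside the green edge with their tips below it (side view, edge at about (560,107) in the crop). I'll move in to contact now, then follow the edge's arc while rising slightly faster than it.

Call:
drive_tool --pt "-12 2 0 0" --pt "-12 2 0 0" --pt "-10 2 0 0" --pt "-5 0 0 0" --pt "-4 0 0 0"

```text
t: 4.0
eef_pos: [0.5605, 0.149, 0.086]
eef_rot: [0.767, 0.642, 0.0, 0.0]
force: [-0.0, 0.1, 0.1]
gripper_width: 0.0001
```

Call:
drive_tool --pt "-3 0 -2 0" --pt "-3 0 -3 0" --pt "-3 0 -4 0" --pt "-3 0 -6 0" --pt "-3 0 -7 0"

```text
t: 4.42
eef_pos: [0.5575, 0.1373, 0.1079]
eef_rot: [0.765, 0.644, 0.0, -0.0]
force: [0.5, 3.2, -0.2]
gripper_width: 0.0003
```

```bash
cat >> m.py <<'E'
def theta(name=None):
    where();t=grab('top');c=grab('side')
    for nm,i,b in(('top',t,(180,120,380,270)),('side',c,(190,20,340,330))):
        try:
            n,r,_=stripe(i,b);print(nm,n,r[0],r[1])
        except Exception as e: print(nm,'none');r=None
        if nm=='top':rt=r
    if rt and r:
        X,e=tri(t,rt[0],c,r[0]);y=(X-SP)@UY;z=X[2]-.052;print('stripe x',(X-SP)@UX,'y',y,'z',z,'r',np.hypot(y,z),'theta',np.arctan2(z,y),'err',e[0])
    if name:cv2.imwrite('pics/'+name,np.hstack([cv2.resize(i['img'][60:270,180:350],None,fx=2.3,fy=2.3) for i in(t,c)]))
E
python3 -c "
from m import *
theta()"
```

```text
tcp spine x,y mm 0.1486768297263628 161.3424644064182 z 107.90573965949652 t 4.4167 F [ 0.5  3.2 -0.2]
top 91 (217.66966247558594, 182.31948852539062) (3.7387616634368896, 47.83915328979492)
side 327 (255.0, 132.0) (4.0, 74.0)
stripe x 0.010420926991278716 y 0.13595325067944122 z 0.07849152043950391 r 0.15698472903824767 theta 0.523592566985202 err 0.012413204415719815
```

Call:
drive_tool --pt "-3 0 -6 0" --pt "-3 0 -6 0" --pt "-3 0 -6 0" --pt "-3 0 -6 0" --pt "-3 0 -5 0"

```text
t: 4.93
eef_pos: [0.5548, 0.1205, 0.1367]
eef_rot: [0.766, 0.643, -0.0, 0.0]
force: [0.4, 1.2, -1.1]
gripper_width: 0.0001
```

Call:
drive_tool --pt "-4 0 -5 0" --pt "-4 0 -5 0" --pt "-4 0 -5 0" --pt "-4 0 -5 0" --pt "-5 0 -5 0"

```text
t: 5.35
eef_pos: [0.551, 0.1002, 0.1616]
eef_rot: [0.766, 0.643, -0.0, -0.0]
force: [0.4, 1.4, -0.8]
gripper_width: -0.0002
```

```bash
cat >> m.py <<'E'
def th2():
    c=grab('side');n,r,_=stripe(c,(190,20,340,330))
    from scipy.optimize import minimize_scalar
    L=[(np.hypot(*(proj(c,SP+UY*.1565*np.cos(a)+UZ*.1565*np.sin(a))-r[0])),a) for a in np.arange(0,3.14,.01)]
    print('side fit',n,r[0],r[1],min(L))
UZ=np.array([0,0,1])
E
python3 -c "
from m import *
theta('b.png');th2()"
```

```text
tcp spine x,y mm 0.13803442418287495 123.70812935616068 z 161.57319373860136 t 5.35 F [ 0.4  1.4 -0.8]
top 23 (235.0, 162.5) (9.0, 2.0)
side 439 (254.0, 122.5) (5.0, 78.0)
stripe x 0.03434121862017469 y 0.09215088714993179 z 0.13546242773147688 r 0.1638348416223639 theta 0.9734357631556355 err 0.036925142975178085
side fit 439 (254.0, 122.5) (5.0, 78.0) (np.float64(0.21540146385867684), np.float64(1.26))
```

View pics/b.png

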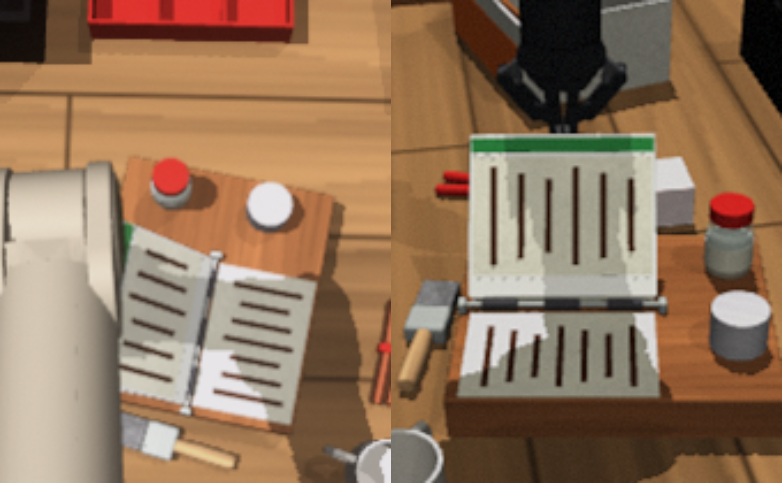

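Call:
drive_tool --pt "-5 0 -5 0" --pt "-5 0 -5 0" --pt "-5 0 -4 0" --pt "-5 0 -4 0" --pt "-6 0 -4 0"

```text
t: 5.92
eef_pos: [0.5468, 0.0746, 0.1837]
eef_rot: [0.766, 0.643, 0.0, -0.0]
force: [-0.5, 1.7, -1.3]
gripper_width: 0.0002
```

Call:
drive_tool --pt "-6 0 -4 0" --pt "-6 0 -4 0" --pt "-6 0 -3 0" --pt "-6 0 -3 0" --pt "-6 0 -3 0"

```text
t: 6.33
eef_pos: [0.5415, 0.0448, 0.2006]
eef_rot: [0.766, 0.643, -0.0, 0.0]
force: [-0.2, 1.5, -0.7]
gripper_width: 0.0001
```

```bash
python3 -c "
from m import *
theta();th2()"
```

```text
tcp spine x,y mm 0.3265587220852492 67.48398327499655 z 200.56337413699367 t 6.3333 F [-0.2  1.5 -0.7]
top none
side 472 (252.99591064453125, 122.73445129394531) (5.811790466308594, 82.08372497558594)
side fit 474 (252.99586486816406, 122.74596405029297) (5.851673126220703, 82.08732604980469) (np.float64(0.7398691695414872), np.float64(1.29))
```

Call:
drive_tool --pt "-6 0 -2 0" --pt "-6 0 -2 0" --pt "-6 0 -2 0" --pt "-6 0 -1 0" --pt "-6 0 -1 0"

```text
t: 6.9
eef_pos: [0.5363, 0.0154, 0.2085]
eef_rot: [0.766, 0.643, 0.0, -0.0]
force: [-0.1, 2.9, 0.8]
gripper_width: 0.0004
```

Call:
drive_tool --pt "-6 0 0 0" --pt "-6 0 0 0" --pt "-6 0 0 0" --pt "-6 0 0 0" --pt "-6 0 0 0"

```text
t: 7.32
eef_pos: [0.5312, -0.0142, 0.2083]
eef_rot: [0.766, 0.643, 0.0, 0.0]
force: [1.1, 0.8, -0.4]
gripper_width: -0.0
```

```bash
python3 -c "
from m import *
theta('c.png')"
```

```text
tcp spine x,y mm 0.3074839658903587 7.55159479188354 z 208.28193551245266 t 7.3167 F [ 1.1  0.8 -0.4]
top none
side 291 (251.5, 134.5) (5.0, 87.0)
```

View pics/c.png

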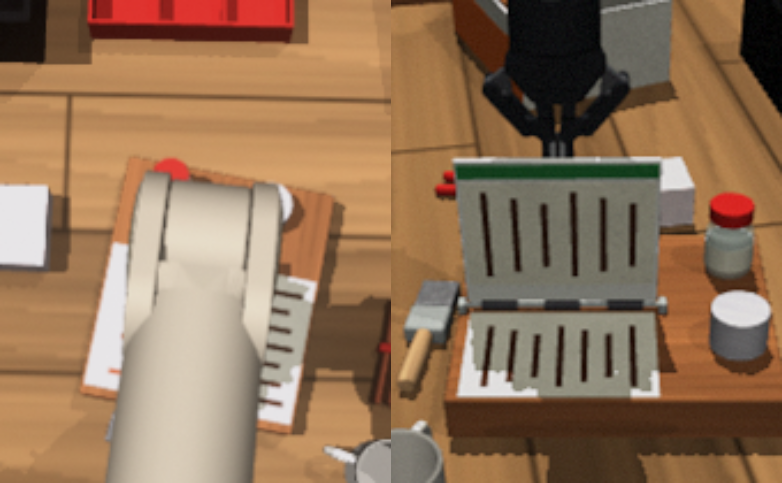

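The leaf is upright: in the side view the stripe is at crop (555,170), with the fingers behind it. I'll carry on over the top with the fingertips.

Call:
drive_tool --pt "-7 0 1 0" --pt "-7 0 1 0" --pt "-7 0 1 0" --pt "-7 0 1 0" --pt "-6 0 2 0"

```text
t: 7.83
eef_pos: [0.5251, -0.0481, 0.2022]
eef_rot: [0.766, 0.643, -0.0, -0.0]
force: [-0.2, 0.5, 1.4]
gripper_width: -0.0
```

Call:
drive_tool --pt "-6 0 2 0" --pt "-6 0 3 0" --pt "-6 0 3 0" --pt "-6 0 3 0" --pt "-5 0 3 0"

```text
t: 8.25
eef_pos: [0.5202, -0.0765, 0.188]
eef_rot: [0.766, 0.643, -0.0, 0.0]
force: [-0.1, 0.9, 1.9]
gripper_width: -0.0
```

Call:
drive_tool --pt "-5 0 4 0" --pt "-5 0 4 0" --pt "-5 0 4 0" --pt "-5 0 4 0" --pt "-5 0 4 0"

```text
t: 8.67
eef_pos: [0.5159, -0.1006, 0.1678]
eef_rot: [0.766, 0.643, -0.0, -0.0]
force: [0.7, 0.7, 0.5]
gripper_width: -0.0002
```

```bash
python3 -c "
from m import *
theta('d.png')"
```

```text
tcp spine x,y mm 0.08321906978342902 -80.18875102015753 z 167.76004474582476 t 8.6667 F [0.7 0.7 0.5]
top none
side none
```

View pics/d.png

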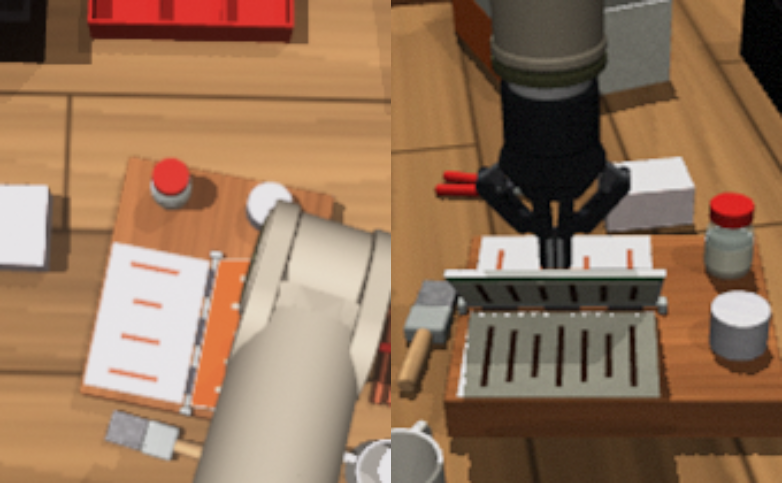

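The side view shows the leaf leaning well over at about 2.3 rad, with the orange side visible in the top view near (225,320). I'll keep pushing down.

Call:
drive_tool --pt "-3 0 5 0" --pt "-3 0 5 0" --pt "-3 0 5 0" --pt "-3 0 5 0" --pt "-2 0 5 0"

```text
t: 9.18
eef_pos: [0.5134, -0.1145, 0.1427]
eef_rot: [0.766, 0.643, -0.0, 0.0]
force: [0.6, -0.1, 0.7]
gripper_width: -0.0001
```

Call:
drive_tool --pt "-2 0 6 0" --pt "-2 0 6 0" --pt "-2 0 6 0" --pt "-2 0 6 0" --pt "-2 0 6 0"

```text
t: 9.6
eef_pos: [0.5118, -0.1241, 0.1126]
eef_rot: [0.766, 0.643, -0.0, -0.0]
force: [-0.4, -0.9, 1.6]
gripper_width: 0.0002
```

Call:
drive_tool --pt "-1 0 5 0" --pt "-1 0 5 0" --pt "-1 0 5 0" --pt "0 0 5 0" --pt "0 0 4 0"

```text
t: 10.02
eef_pos: [0.5113, -0.1268, 0.0887]
eef_rot: [0.766, 0.643, -0.0, -0.0]
force: [-0.1, 0.0, 0.7]
gripper_width: -0.0001
```

```bash
python3 -c "
from m import *
theta('e.png')"
```

```text
tcp spine x,y mm 0.01766100529598362 -106.82769624476778 z 88.71231817615578 t 10.0167 F [-0.1  0.   0.7]
top none
side none
```

View pics/e.png

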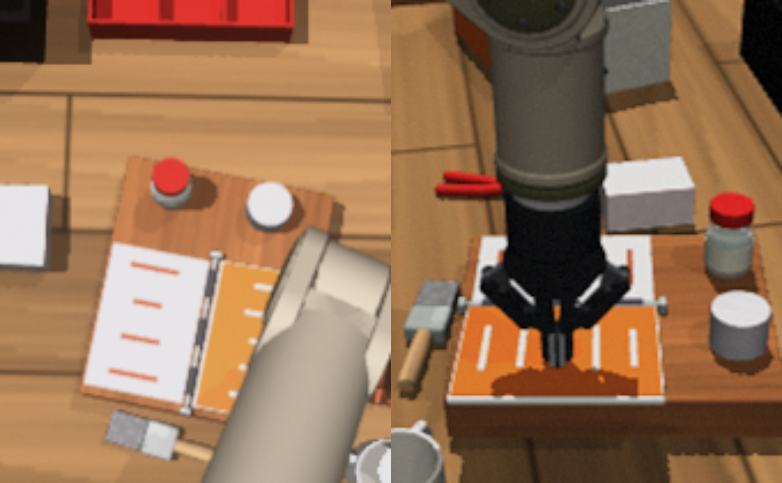

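The orange side is up and the free edge is slightly raised. I'll press down slowly, watching the force.

Call:
drive_tool --pt "0 0 3 0" --pt "0 0 3 0" --pt "0 0 3 0" --pt "0 0 3 0" --pt "0 0 2 0"

```text
t: 10.53
eef_pos: [0.5113, -0.1268, 0.0749]
eef_rot: [0.766, 0.643, -0.0, -0.0]
force: [-0.6, -0.9, 1.4]
gripper_width: 0.0003
```

Call:
drive_tool --pt "0 0 1 0" --pt "0 0 1 0" --pt "0 0 0 0"

```text
t: 10.78
eef_pos: [0.5112, -0.1268, 0.0731]
eef_rot: [0.766, 0.643, -0.0, -0.0]
force: [-0.6, 0.1, 0.3]
gripper_width: -0.0003
```

Call:
drive_tool --pt "0 0 1 0" --pt "0 0 0 0"

```text
t: 10.95
eef_pos: [0.5113, -0.1268, 0.0722]
eef_rot: [0.766, 0.643, -0.0, -0.0]
force: [-0.4, 0.1, 0.2]
gripper_width: 0.0002
```

Call:
drive_tool --pt "0 0 1 0" --pt "0 0 0 0"

```text
t: 11.12
eef_pos: [0.5114, -0.1268, 0.0721]
eef_rot: [0.766, 0.643, 0.0, -0.0]
force: [-4.3, 0.8, 9.7]
gripper_width: -0.0
```

Firm contact (9.7 N) at tip height 55 mm, exactly where the flat leaf's top should be. I'll retreat straight up and off to the side.

Call:
drive_tool --pt "0 0 -5 0" --pt "0 0 -20 0" --pt "0 0 -35 0" --pt "0 0 -35 0" --pt "0 0 -35 0"

```text
t: 11.53
eef_pos: [0.5108, -0.127, 0.2028]
eef_rot: [0.766, 0.643, -0.0, -0.0]
force: [0.4, 1.0, 0.4]
gripper_width: -0.0
```

Call:
drive_tool --pt "0 0 -35 0" --pt "-30 0 -20 0" --pt "-35 0 0 0" --pt "-35 0 0 0" --pt "-35 0 0 0"

```text
t: 11.95
eef_pos: [0.4879, -0.261, 0.2572]
eef_rot: [0.765, 0.644, 0.001, 0.001]
force: [1.0, 0.6, -0.7]
gripper_width: 0.0
```

Call:
drive_tool --pt "-35 0 0 0" --pt "-35 0 0 0" --pt "-35 0 0 0" --pt "0 0 0 0" --pt "0 0 0 0"

```text
t: 12.37
eef_pos: [0.4679, -0.3661, 0.2563]
eef_rot: [0.768, 0.641, -0.001, 0.0]
force: [-0.2, 0.0, 0.2]
gripper_width: 0.0001
```

```bash
python3 -c "
from m import *
where();t=grab('top','tend.png');s=grab('side','send.png')
a=cv2.imread('pics/top0.png');b=cv2.imread('pics/side0.png')
cv2.imwrite('pics/f.png',np.hstack([cv2.resize(i['img'][90:300,150:370],None,fx=1.8,fy=1.8) for i in(t,s)]))
def cen(i,m,box):
    x0,y0,x1,y1=box;h=cv2.cvtColor(i,cv2.COLOR_BGR2HSV)[y0:y1,x0:x1];k=cv2.inRange(h,*m)
    k=k if True else k;p=cv2.findNonZero(k);return len(p),p.mean((0,1)).round(1)+(x0,y0)
red1=((0,180,90),(6,255,255))
for nm,bx in(('snips',(140,185,180,245)),('cap',(240,125,270,150))):print(nm,cen(a,red1,bx),cen(t['img'],red1,bx))
for nm,bx in(('carton',(170,135,203,180)),('tin',(285,137,310,160))):print(nm,cen(a,((0,0,170),(180,40,255)),bx),cen(t['img'],((0,0,170),(180,40,255)),bx))
# leaf free-edge corners on side image
h=cv2.cvtColor(s['img'],cv2.COLOR_BGR2HSV);k=cv2.inRange(h,(8,170,150),(20,255,255));k[:180]=0;k[260:]=0;k[:,:195]=0;k[:,305:]=0
x,y,w,hh=cv2.boundingRect(cv2.findNonZero(k));print('orange',x,y,w,hh)
for ang in(3.14,3.06,2.98,2.9):
    r=.165;print(ang,[proj(s,SP+UX*q+UY*(r*np.cos(ang)-.003*np.sin(ang))+UZ*(r*np.sin(ang)-.003*np.cos(ang))).round(1) for q in(-.09,.09)])
"
```

```text
tcp spine x,y mm -1.5192018937645961 -349.9218424655318 z 256.2597984137031 t 12.3667 F [-0.2  0.   0.2]
snips (250, array([156.3, 226.8])) (250, array([156.3, 226.8]))
cap (187, array([253.7, 136.2])) (187, array([253.7, 136.2]))
carton (845, array([187.3, 157.3])) (845, array([187.3, 157.3]))
tin (288, array([296.9, 148.2])) (288, array([296.9, 148.2]))
orange 204 180 101 61
3.14 [array([205.7, 243.6]), array([299.6, 243.6])]
3.06 [array([205.1, 238.4]), array([299.8, 238.4])]
2.98 [array([204.6, 232.8]), array([300. , 232.8])]
2.9 [array([204.1, 226.8]), array([300.1, 226.7])]
```

View pics/f.png

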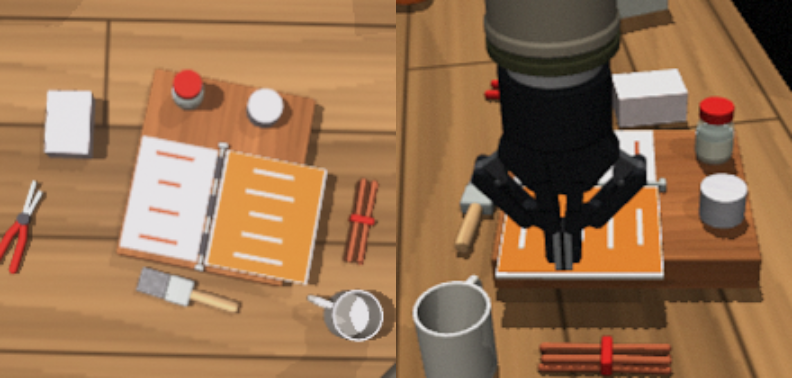

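```bash
python3 -c "
from m import *
s={**grab('side')};print(s['img'][236:252,220].tolist());print(s['img'][236:252,280].tolist())
for ang in(3.14,3.06,2.98):print(ang,[proj(s,SP+UY*(.165*np.cos(ang)-o*np.sin(ang))+UZ*(.165*np.sin(ang)-o*np.cos(ang))).round(1)[1] for o in(.003,-.003)])
"
```

```text
[[49, 131, 223], [48, 131, 223], [49, 132, 224], [45, 131, 222], [31, 110, 207], [147, 165, 201], [224, 226, 228], [172, 176, 175], [89, 98, 108], [35, 54, 77], [19, 39, 68], [22, 40, 67], [22, 40, 67], [25, 44, 72], [27, 46, 70], [27, 47, 66]]
[[47, 128, 222], [49, 131, 224], [48, 129, 223], [45, 129, 222], [41, 129, 225], [148, 172, 211], [221, 223, 226], [172, 175, 175], [99, 107, 112], [51, 63, 81], [17, 34, 60], [21, 38, 63], [17, 34, 62], [21, 40, 69], [26, 45, 65], [29, 45, 62]]
3.14 [np.float64(243.6), np.float64(245.9)]
3.06 [np.float64(238.4), np.float64(240.6)]
2.98 [np.float64(232.8), np.float64(234.8)]
```

```bash
python3 -c "
from m import *
where();print(ticket.hand_in())"
```

```text
tcp spine x,y mm 0.3509321805153557 -345.47377548398106 z 256.15967198563015 t 12.5167 F [-0.3  0.8 -0. ]
the job is handed in; nothing more can be done
None
```

I turned the leaf over its spine and handed the job in. By my checks it lies flat on the other page with its orange side up. I pushed it with the shut fingers, first under the free edge and then with the tips on the orange face. The push took about 7 s of robot time, and I handed in at 12.5 s.

- **Flatness:** the last downward press met a firm stop at 9.7 N with the tips at 55 mm, where a flat leaf's top should be. In the side view the free edge sits at rows 243–245, against 243.6–245.9 predicted for 3.14 rad and 238–241 for 3.06 rad.
- **Force and speed:** the force readings at the end of each move call never passed 10 N. I kept the steps to about 8 mm per row, well under the 4 rad/s limit.
- **Other things on the bench:** the snips, glue cap, carton and tin show no pixel shift in the top view. I checked the brush, bundle and mug only by eye, and they look unmoved.
- **Clearance:** the gripper ended 256 mm above the table and off to the side, with no contact force.

No final check failed. Two readings on the way were unreliable: the top view of the stripe was hidden by the arm, and the side view could not fix the leaf angle near 0.9 rad. There I went by the tool position instead.

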